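# Change stakes: park the doming punch and rock the jammed T-stake free

## Task

Change the tool in the stake block: slide the doming punch that stands on the bench down into the block's empty round bore until it is fully home and let go of it. Then grip the T-stake by its boss; its tang is jammed in the rectangular socket, so rock it side to side, several times toward its pointed horn and back toward its flat horn, working it up until it frees, without lifting or dragging the heavy loose block or disturbing the hammer, calliper or tin. Finish still holding the T-stake, upright and still, a finger's breadth or two clear above its socket.

Things in the scene. Friction and masses are not known exactly. Their poses are not given: they have to be found in the camera images.
- stake_block: Loose steel stake block, 3 kg, standing on the bench: flange 108 x 172 x 8 mm, body 82 x 146 mm on it, top face 38 mm above the bench. Origin: centre of its underside; x across, y along its length, z up. Its round bore lies toward +y, its rectangular socket toward -y. Two small screws stand 8 mm out of its -x side.
- bore (a point): Centre of the mouth of the round bore, on the block's top face (38 mm above the bench, 45 mm from the block's centre along its +y). Bore 22 mm across, 22 mm deep (blind), chamfered 1.5 mm.
- socket (a point): Centre of the rectangular socket's mouth for the tang, on the block's top face, 35 mm from its centre along -y. 22 mm deep (blind), 44 mm long along y; across x two sprung gibs clamp the tapered tang: a straight pull on it lifts the block; the grip eases as it rises. It rocks about the block's x, about 0.15 rad each way seated, more as it rises, by a moment under 1 N m.
- punch: Steel doming punch, 0.2 kg, standing upright and loose on its flat foot: round shank 20 mm across up to 64 mm high, then a short 14 mm neck and a 20 mm ball end, 90 mm high in all. Origin: centre of its foot; z along it, upward. Fully home, its foot is 22 mm below the block's top face. Free shank to grip: 40 to 60 mm above its foot.
- stake: Steel T-stake, 0.3 to 0.4 kg, upright in the socket, axes parallel to the block's, foot 22 mm below the block's top. Origin: centre of the tang's foot, z up, y along the horns. Tang 14 (x, 12.5 at the foot) by 36 (y) by 24 mm high; waisted neck; boss 20 (x) by 28 (y) by 20 mm; from it a pointed round horn 49 mm long to -y and a flat horn 25 mm long to +y. 88 mm high.
- stake_boss (a point): Centre of the T-stake's boss, 78 mm above the foot of its tang: the place to grip, across x (20 mm, two flat sides). Gripped firmly it does not turn in the fingers, so tilt the tool with it about the foot of the tang, about 0.1 rad each way, and rise 1 to 2 mm a swing.
- chasing_hammer: Hammer with wooden handle, 209 x 63 x 29 mm, lying near the front edge; a bystander. Origin: centre of its underside.
- calliper: Steel calliper, 71 x 206 x 10 mm, lying near the front edge; a bystander. Origin: centre of its underside.
- round_tin: Small round screw-lid tin, 50 mm across and 22 mm high, standing in front of the drawer cabinet; a bystander. Origin: centre of its underside.
Things that resemble listed ones, but are neither listed nor needed, are in the scene too. Leave any green or purple look-alike of the punch alone.

How it is judged:
By the outcome, as a careful person would: the job done as asked, in the order asked, and still so for the second after the job is handed in, while the arm keeps its last pose, push and grip.
It also fails if it takes over 64 s, if anything falls off the work surface, if the arm or the gripper's body presses on something with over 40 N, if the wrist force passes 120 N, or if a joint passes its speed limit or range.

## Robot

A 6-joint arm with a two-finger parallel gripper is mounted at the origin on a cart in front of the work surface, level with it; the furniture and walls round the work are solid. World frame = base frame: x ahead of the robot, y to its left, z up, the work surface at z = 0. Lengths are in m, angles in rad, forces in N, time in s.
With the tool pointing down it reaches from about 0.375 to 0.9 m from the base axis. Payload 3.1 kg.
Tool frame: the origin (TCP) lies midway between the tips of the shut fingers; the grasp point (between the pads) lies 19 mm behind it; z points along the fingers, y is the line along which they close (so a half turn about z gives the same grasp; the last joint's range is limited). The gripper opens to 85 mm and grips with 20 to 120 N. Pads are 22 mm wide; open, the fingers measure 114 mm over their backs; the gripper's body (76 mm by 85 mm) begins 54 mm behind the grasp point. The pads swing forward as they close: fully open they stand 13 mm farther back than shut.
Start: joints at [-1.341, 0.527, 1.433, -0, 1.181, -0.178], TCP at [0.248, -0.573, 0.231] pointing down, gripper open.
Joint ranges: [-3.08, 3.08], [-0.75, 2.2], [0.22, 2.44], [-1.43, 4.57], [0, 2.65], [-2.85, 2.85]. Speed limits (rad/s): [2.79, 2.79, 3.14, 3.14, 3.14, 3.14].

## Interface

Orientations are given as a unit quaternion [x, y, z, w].
In Python, from station import manip gives the robot as it stands.
- The arm moves only by the tool drive_tool, never from a script. Its argument "motion" is a list that holds one entry, the list of rows, each a list of 5 numbers: the finger opening in mm, from 0 to 85.4, then the shift along the tool's x, y, z in units of 30 mm (1.0 is 30 mm), then the turn about the tool's z in units of 8 degrees (1.0 is 8 degrees). In form: [[[fingers, x, y, z, yaw], ...]]. A call has 1 to 10 rows; each row is the pose to reach, as a shift and turn from the pose commanded when the call began, along the tool's axes at that moment; what a row does not reach only later rows make up. A row lasts 1/10 s, in which the tool goes at most 50 mm and 8.59 degrees, less where a joint would pass 70% of its speed; a pose out of reach is approached as far as the arm can. A call with a gripper value outside its range is refused whole. The fingers move at their own pace and stop on an object; "squeeze" is the grip in N (left out, the last holds). Time passes only in rows, so rows that repeat a pose let the fingers close. It gives the time, the measured TCP pose, the force, the opening and the grip force at its end, in the units of the state.
- manip.sense(): the state, without advancing time (a new reading comes with each control period).
- manip.snapshot(name): name is "side" or "top" or "wrist"; returns the picture (400x640x3 uint8, red, green, blue); there is no depth.
- manip.camera_model(name): a dict with "fov_y" (degrees; the focal length in pixels is half the picture's height over the tangent of half this angle, whatever the lens; pixels are square), "cx", "cy" (the principal point, pixels), "origin" and "orientation" of the camera in the world. Camera axes: x right, y up, looking along -z (the intrinsics and any distortion apply to the point x, -y, -z); pixel columns grow to the right and rows downward; lengths in m; the calibration is good to about 2 mm. A picture is of the moment at which its call begins: read the wrist's pose just before it. camera_model takes no time and is no camera call; for the wrist camera it gives the pose at the moment of the call.
- manip.sign_off(): hands the job in; it is judged then, once.
The state is a dict: "t": time; "q": joint angles; "qd": joint speeds; "tau": joint torques, N m; "tcp_pos": TCP position; "tool_rot": TCP orientation; "force": force on the tool from outside, world axes, zero at the start; "ft_torque": the same for the moment, N m; "finger_gap": opening from 0.0 (shut) to 1.0 (fully open); "gripper_force": force on a finger pad.
Only numpy, scipy, OpenCV 4.12 (cv2) and the standard library are available. Lean on these libraries where they do the work, as an engineer would, in place of code of your own. Each camera call takes 0.05 s, during which the arm holds its last target. There are 200 camera calls.

## Working session

There is one attempt and no reset: what is moved stays moved. The work goes in short steps, Python scripts to look and compute and a tool call to move; the robot and the scene stay as the last step left them, time stands still between calls to the robot, and variables do not carry over. Pictures are saved under pics/ and viewed, at most 10 in all, crops included, and the job is handed in when it is done.

Besides the shell and the picture viewer there is one more tool, called after "Request:" in YAML: its name, and indented under it one key for each argument. drive_tool: Moves the arm, as the interface text tells. Its arguments: {"type":"object","properties":{"motion":{"type":"array","items":{"type":"array","items":{"type":"array","items":{"type":"number"}}}},"squeeze":{"type":"number"}},"required":["motion"]}

```bash
ls; mkdir -p pics; python3 - <<'E'
from station import manip
import cv2,numpy as np
s=manip.sense();print(s)
for n in("side","top","wrist"):
    print(n,manip.camera_model(n))
    cv2.imwrite(f"pics/{n}0.png",manip.snapshot(n)[:,:,::-1])
E
```

```text
pics
{'t': 0.0, 'q': array([-1.34048654e+00,  5.28475710e-01,  1.43391760e+00, -1.63158462e-05,
        1.18141002e+00, -1.78520846e-01]), 'qd': array([ 0.00015279, -0.00138974, -0.00053023, -0.00116696, -0.00041284,
        0.00056492]), 'tau': array([ 1.48881241e-03, -4.42339182e+01, -1.78023863e+01, -9.42168481e-05,
        8.39155196e-03, -7.55531147e-06]), 'tcp_pos': array([ 0.24830227, -0.57276589,  0.2303229 ]), 'tool_rot': array([ 9.79178611e-01,  2.02997600e-01, -3.61603485e-05, -1.10477690e-03]), 'force': array([0.20892338, 0.96321705, 0.71098366]), 'ft_torque': array([-0.00644567, -0.0062217 ,  0.0335989 ]), 'gripper_force': 0.0, 'finger_gap': 0.9980016042048869}
side {'fov_y': 49.523363660778955, 'cx': 318.2077161177835, 'cy': 198.16401525044438, 'origin': array([0.23100296, 0.60739269, 0.63290843]), 'orientation': array([-0.07608138,  0.41218799,  0.88861595, -0.18621057])}
top {'fov_y': 56.160970478955974, 'cx': 326.6870742681036, 'cy': 201.4873903468635, 'origin': array([ 0.42230951, -0.00913861,  0.98558976]), 'orientation': array([-0.03061795,  0.0352192 ,  0.70909848, -0.70356342])}
wrist {'fov_y': 69.40036883534127, 'cx': 315.9569517874949, 'cy': 202.2698752493299, 'origin': array([ 0.31245204, -0.54657777,  0.37275432]), 'orientation': array([-0.11499518,  0.07613293, -0.54363602,  0.8279129 ])}
```

View pics/top0.png

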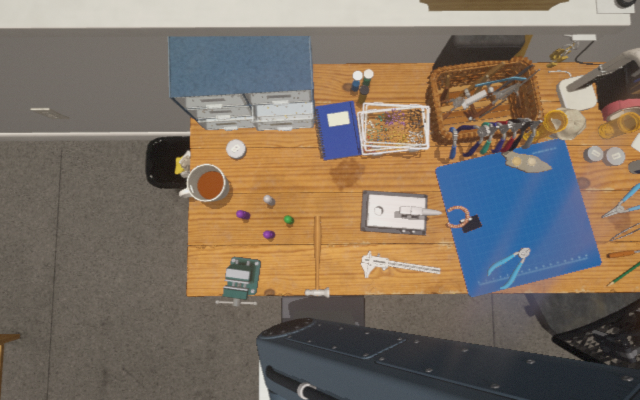

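View pics/side0.png

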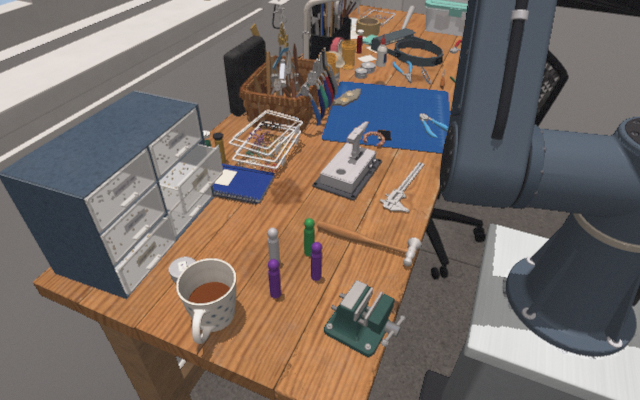

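```bash
cat >h.py <<'E'
import numpy as np,cv2
from scipy.spatial.transform import Rotation as R
def ray(c,u,v):
    f=200/np.tan(np.radians(c["fov_y"]/2))
    d=np.array([(u-c["cx"])/f,-(v-c["cy"])/f,-1.])
    return np.array(c["origin"]),R.from_quat(c["orientation"]).apply(d)
def plane(c,uv,z):
    o,d=ray(c,*uv);return o+d*(z-o[2])/d[2]
def proj(c,p):
    f=200/np.tan(np.radians(c["fov_y"]/2))
    q=R.from_quat(c["orientation"]).inv().apply(np.array(p)-c["origin"])
    return np.array([c["cx"]+f*q[0]/-q[2],c["cy"]-f*q[1]/-q[2]])
def tri(*cs):
    A=np.zeros((3,3));b=np.zeros(3)
    for c,uv in cs:
        o,d=ray(c,*uv);d=d/np.linalg.norm(d);P=np.eye(3)-np.outer(d,d);A+=P;b+=P@o
    x=np.linalg.solve(A,b)
    return x
E
python3 - <<'E'
from h import *
from station import manip
t=manip.camera_model("top");s=manip.camera_model("side")
print("punch",tri((t,(268,200)),(s,(273,232))))
print("green",tri((t,(288,219)),(s,(309,222))))
print("bore",plane(t,(378,210),.038),"stake boss",plane(t,(405,212),.1))
a=cv2.imread("pics/top0.png");b=cv2.imread("pics/side0.png")
A=cv2.resize(a[180:250,230:450],None,fx=3.6,fy=3.6,interpolation=2);B=cv2.resize(b[120:300,230:430],(376,338),interpolation=2)
im=np.zeros((592,792,3),np.uint8);im[:252,:792]=A[:252,:792];im[252:590,:376]=B
im[252:590,400:776]=cv2.resize(cv2.imread("pics/wrist0.png"),(376,338))
cv2.imwrite("pics/c0.png",im)
E
```

```text
punch [0.51259631 0.12723423 0.08084261]
green [0.46507994 0.07820037 0.0818214 ]
bore [ 0.48814216 -0.14560208  0.038     ] stake boss [ 0.4785934  -0.20060515  0.1       ]
```

View pics/c0.png

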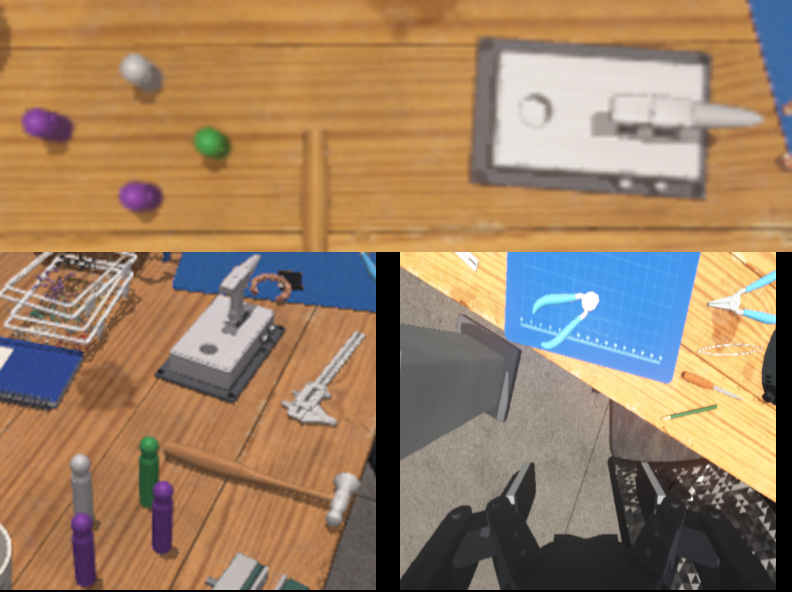

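Request:
drive_tool:
  motion:
    - [[85,0.6,-0.35,0,-0.4],[85,1.8,-1.05,-0.1,-1.2],[85,3.2,-1.9,-0.2,-2.2],[85,4.6,-2.7,-0.3,-3.2],[85,6.0,-3.5,-0.4,-4.2],[85,7.4,-4.3,-0.5,-5.2],[85,8.8,-5.15,-0.6,-6.2],[85,10.1,-5.9,-0.67,-7.2],[85,11.0,-6.45,-0.67,-7.9],[85,11.5,-6.75,-0.67,-8.3]]

```text
t: 1.15
tcp_pos: [0.4855, -0.2462, 0.2515]
tool_rot: [0.705, 0.709, 0.0, -0.001]
force: [-0.7, -0.4, -0.1]
finger_gap: 0.994
gripper_force: 0.0
```

Request:
drive_tool:
  motion:
    - [[40,0,0,0,0],[40,0,0,0,0]]

```text
t: 1.35
tcp_pos: [0.4843, -0.2495, 0.2513]
tool_rot: [0.708, 0.707, -0.0, -0.0]
force: [-0.3, -0.3, 0.6]
finger_gap: 0.681
gripper_force: 0.0
```

```bash
cat >>h.py <<'E'
def axes(s):
    return R.from_quat(s["tool_rot"]).as_matrix()
def units(s,target):
    return axes(s).T@(np.array(target)-s["tcp_pos"])/.03
E
python3 - <<'E'
from h import *
from station import manip
import json
s=manip.sense();c=manip.camera_model("wrist");im=manip.snapshot("wrist")[:,:,::-1]
cv2.imwrite("pics/w1.png",im)
json.dump({k:np.array(v).tolist() for k,v in c.items()},open("w1.json","w"))
print(s["t"],s["tcp_pos"],np.round(axes(s),3).tolist(),s["force"],c["origin"])
for p in[(.485,-.145,.038),(.48,-.2,.1),(.513,.127,.08)]:print(proj(c,p))
E
```

```text
1.35 [ 0.4843134  -0.24950997  0.25134568] [[0.001, 1.0, -0.001], [1.0, -0.001, 0.0], [0.0, -0.001, -1.0]] [-0.28356651 -0.33367625  0.58666525] [ 0.48493265 -0.1812061   0.39364152]
[316.06105851  87.15798148]
[311.12803806 139.54432385]
[ 352.74375118 -306.59693498]
```

View pics/w1.png

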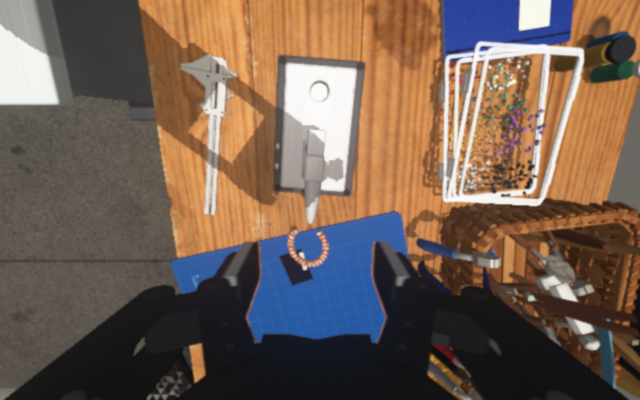

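```bash
python3 - <<'E'
from h import *
import json
from station import manip
c=json.load(open("w1.json"));c={k:(np.array(v) if isinstance(v,list) else v) for k,v in c.items()}
t=manip.camera_model("top")
def face(im,c,x0,y0,x1,y1,name):
    h=cv2.cvtColor(im,cv2.COLOR_BGR2HSV);m=((h[...,1]<40)&(h[...,2]>165)).astype(np.uint8)
    k=np.zeros_like(m);k[y0:y1,x0:x1]=m[y0:y1,x0:x1];k=cv2.morphologyEx(k,cv2.MORPH_OPEN,np.ones((3,3)))
    cs,hi=cv2.findContours(k,cv2.RETR_CCOMP,cv2.CHAIN_APPROX_NONE)
    i=max(range(len(cs)),key=lambda i:cv2.contourArea(cs[i]))
    P=np.array([plane(c,p,.038)[:2] for p in cs[i][:,0].astype(float)])
    r=cv2.minAreaRect((P*1000).astype(np.float32));print(name,"face",r)
    for j in range(len(cs)):
        if hi[0][j][3]==i and cv2.contourArea(cs[j])>20:
            (u,v),ax,_=cv2.fitEllipse(cs[j]);print(" hole",u,v,ax,cv2.contourArea(cs[j]),plane(c,(u,v),.038))
w=cv2.imread("pics/w1.png");a=cv2.imread("pics/top0.png")
face(w,c,265,55,375,196,"wrist");face(a,t,355,190,432,240,"top")
cv2.imwrite("pics/c1.png",np.vstack([cv2.resize(w[45:235,265:375],(0,0),fx=4,fy=4,interpolation=2)[:560]]) if 0 else np.hstack([cv2.resize(w[50:195+45,265:375],(0,0),fx=3,fy=3,interpolation=2),cv2.resize(a[170:170+76,355:450],(0,0),fx=4.5,fy=7.5,interpolation=2)]))
E
```

```text
wrist face ((485.2933349609375, -193.44989013671875), (144.3627471923828, 81.20232391357422), 85.6404037475586)
 hole 320.99920654296875 84.04335021972656 (7.276803970336914, 13.734208106994629) 41.5 [ 0.4906671  -0.14167527  0.038     ]
top face ((483.6944274902344, -199.43133544921875), (161.43609619140625, 80.35572814941406), 85.73667907714844)
 hole 380.6163635253906 208.4846954345703 (4.035536289215088, 8.813190460205078) 20.5 [ 0.49194293 -0.15232475  0.038     ]
```

View pics/c1.png

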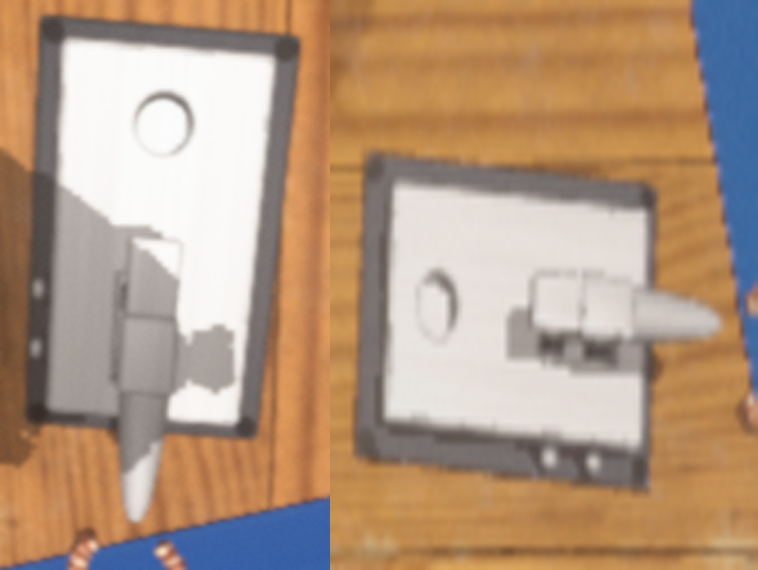

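```bash
python3 - <<'E'
from h import *
import json
from station import manip
c=json.load(open("w1.json"));c={k:(np.array(v) if isinstance(v,list) else v) for k,v in c.items()}
t=manip.camera_model("top")
for w,a in[((319.3,91.3),(378.6,210.5)),((315,168.3),(416.6,210.4))]:
    x=tri((c,w),(t,a));print(x,proj(c,x)-w,proj(t,x)-a)
print(plane(c,(319.3,91.3),.038),plane(c,(315,168.3),.104),plane(t,(416.6,210.4),.104))
s=manip.sense();print(units(s,(.513,.07,.25)))
E
```

```text
[ 0.4882435  -0.14860614  0.02663924] [-0.51096347  0.13578453] [-0.06178198 -0.23658079]
[ 0.48339983 -0.23123672  0.08676276] [-0.30615422  0.2629971 ] [-0.12287855 -0.13376918]
[ 0.48873049 -0.14946944  0.038     ] [ 0.48379559 -0.22815999  0.104     ] [ 0.48190969 -0.22725825  0.104     ]
[10.68041103  0.93137911  0.04399172]
```

Request:
drive_tool:
  motion:
    - [[40,0.5,0.05,0,0],[40,1.7,0.15,0,0],[40,3.2,0.3,0,0],[40,4.8,0.42,0,0],[40,6.4,0.56,0,0],[40,8.0,0.7,0,0],[40,9.4,0.82,0,0],[40,10.3,0.9,0,0],[40,10.7,0.93,0,0],[40,10.7,0.93,0,0]]

```text
t: 2.4
tcp_pos: [0.513, 0.0712, 0.2514]
tool_rot: [0.708, 0.707, -0.0, -0.0]
force: [0.5, -0.3, 0.2]
finger_gap: 0.471
gripper_force: 0.0
```

```bash
cat >>h.py <<'E'
import json
def shot(manip,n):
    c=manip.camera_model("wrist");im=manip.snapshot("wrist")[:,:,::-1].copy()
    cv2.imwrite(f"pics/{n}.png",im);json.dump({k:np.array(v).tolist() for k,v in c.items()},open(n+".json","w"))
    return c,im
def load(n):
    c=json.load(open(n+".json"));return {k:(np.array(v) if isinstance(v,list) else v) for k,v in c.items()},cv2.imread(f"pics/{n}.png")
E
python3 - <<'E'
from h import *
from station import manip
s=manip.sense();print(s["t"],s["tcp_pos"],s["finger_gap"])
c,im=shot(manip,"w2");print(proj(c,(.513,.127,.09)),proj(c,(.513,.127,0)))
E
```

```text
2.4 [0.51301915 0.07120924 0.2513547 ] 0.4708719651523741
[315.39088925 132.62864333] [315.51942918 129.73625466]
```

View pics/w2.png

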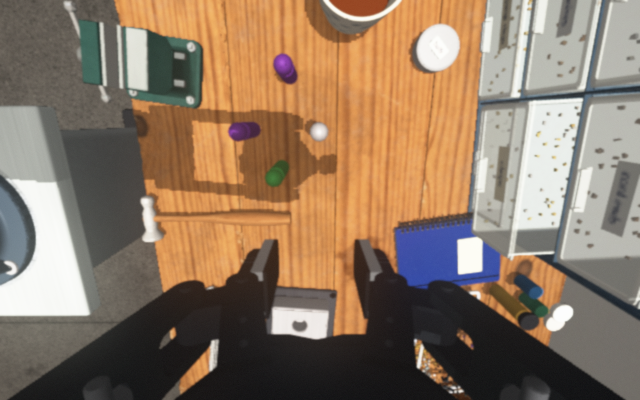

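```bash
python3 - <<'E'
from h import *
from station import manip
c,im=load("w2");t=manip.camera_model("top");sd=manip.camera_model("side")
def blob(im,x0,y0,x1,y1):
    h=cv2.cvtColor(im,cv2.COLOR_BGR2HSV)[y0:y1,x0:x1];m=((h[...,1]<60)&(h[...,2]>90)).astype(np.uint8)
    n,l,st,ce=cv2.connectedComponentsWithStats(m);i=1+st[1:,4].argmax();print(st[i]+[x0,y0,0,0,0]);return ce[i]+[x0,y0]
w=blob(im,303,116,336,147);a=blob(cv2.imread("pics/top0.png"),258,190,280,210);b=blob(cv2.imread("pics/side0.png"),260,222,285,262)
print(w,a,b)
print(plane(c,w,.08),plane(c,w,.04))
ball=(273.3,233.5)
x=tri((c,w),(sd,ball));print("wrist+side ball",x,proj(sd,x)-ball,proj(c,x)-w)
x=tri((c,w),(t,(268.2,199)));print("w+top",x)
p=plane(c,w,.08)
for z in(0,.09):print(z,proj(sd,(p[0],p[1],z)))
s=manip.sense();print(units(s,(p[0],p[1],.04)))
E
```

```text
[310 123  18  18 249]
[264 195  11  10  69]
[268 228  12  34 304]
[318.54216867 131.26907631] [268.53623188 199.63768116] [273.10526316 243.70723684]
[0.51630886 0.1279768  0.08      ] [0.51665409 0.12649999 0.04      ]
wrist+side ball [0.51518024 0.12712197 0.07591373] [-0.75587799  0.0708069 ] [-1.08853141  0.67910969]
w+top [0.51579555 0.12785468 0.06843484]
0 [273.79398215 261.74595333]
0.09 [271.36068016 228.09720218]
[1.93492706 0.10146628 7.0434537 ]
```

Request:
drive_tool:
  motion:
    - [[40,0.4,0.02,0.1,0],[40,1.2,0.06,0.7,0],[40,1.8,0.1,1.7,0],[40,1.88,0.1,3.1,0],[40,1.88,0.1,4.5,0],[40,1.88,0.1,5.7,0],[40,1.88,0.1,6.6,0],[40,1.88,0.1,7.1,0],[40,1.88,0.1,7.3,0],[40,1.88,0.1,7.3,0]]

```text
t: 3.45
tcp_pos: [0.5164, 0.1261, 0.0316]
tool_rot: [0.709, 0.705, -0.001, -0.001]
force: [-0.9, -0.2, 0.3]
finger_gap: 0.469
gripper_force: 0.0
```

Request:
drive_tool:
  motion:
    - [[18,0,0,0,0],[18,0,0,0,0],[18,0,0,0,0],[18,0,0,0,0],[18,0,0,0,0]]
  squeeze: 50

```text
t: 3.95
tcp_pos: [0.5174, 0.1267, 0.0334]
tool_rot: [0.708, 0.706, 0.001, 0.001]
force: [-0.1, -0.7, 6.7]
finger_gap: 0.22
gripper_force: 37.8
```

Request:
drive_tool:
  motion:
    - [[18,0,0,0,0],[18,0,0,-0.3,0],[18,0,0,-0.9,0],[18,0,0,-1.8,0],[18,0,0,-2.8,0],[18,0,0,-3.7,0],[18,0,0,-4.3,0],[18,0,0,-4.5,0]]

```text
t: 4.75
tcp_pos: [0.5173, 0.1271, 0.1695]
tool_rot: [0.708, 0.706, 0.001, 0.001]
force: [0.6, -0.6, -2.0]
finger_gap: 0.218
gripper_force: 37.2
```

```bash
python3 - <<'E'
from h import *
from station import manip
s=manip.sense();print(s["t"],s["tcp_pos"],s["force"],s["finger_gap"],s["gripper_force"],np.round(axes(s),4).tolist())
print(units(s,(.4887,-.12,.19)))
E
```

```text
4.75 [0.51728269 0.12707852 0.16951317] [ 0.56576626 -0.60563458 -2.0106552 ] 0.21844358755410312 37.23445049487054 [[0.0029, 1.0, 0.0035], [1.0, -0.0029, 0.0004], [0.0004, 0.0035, -1.0]]
[-8.23843291 -0.92648785 -0.68906846]
```

Request:
drive_tool:
  motion:
    - [[18,-0.4,-0.04,-0.2,0],[18,-1.4,-0.13,-0.5,0],[18,-2.8,-0.26,-0.7,0],[18,-4.2,-0.4,-0.7,0],[18,-5.7,-0.53,-0.7,0],[18,-7.2,-0.67,-0.7,0],[18,-8.7,-0.8,-0.7,0],[18,-10.0,-0.92,-0.7,0],[18,-10.7,-0.98,-0.7,0],[18,-10.9,-1.0,-0.7,0]]

```text
t: 5.75
tcp_pos: [0.4844, -0.203, 0.1873]
tool_rot: [0.71, 0.705, -0.0, -0.001]
force: [-0.4, -0.2, -2.1]
finger_gap: 0.223
gripper_force: 37.2
```

Request:
drive_tool:
  motion:
    - [[18,0,0,0,0],[18,0,0,0,0]]

```text
t: 5.95
tcp_pos: [0.4847, -0.1989, 0.1877]
tool_rot: [0.708, 0.706, -0.0, -0.001]
force: [0.4, 0.5, -1.9]
finger_gap: 0.217
gripper_force: 37.2
```

```bash
python3 - <<'E'
from h import *
from station import manip
s=manip.sense();print(s["t"],s["tcp_pos"],s["force"])
c,im=shot(manip,"w3")
print(proj(c,(.4887,-.149,.038)),proj(c,(.483,-.228,.104)),proj(c,(s["tcp_pos"][0],s["tcp_pos"][1],s["tcp_pos"][2]+.05)))
cv2.imwrite("pics/c3.png",cv2.resize(im[:, 170:490],(0,0),fx=1.5,fy=1.5,interpolation=2))
E
```

```text
5.95 [ 0.48473452 -0.19888164  0.18772389] [ 0.38577541  0.52914098 -1.86636428]
[319.57176856 139.55734662] [313.60178563 240.01673888] [314.45374525 310.60973016]
```

View pics/c3.png

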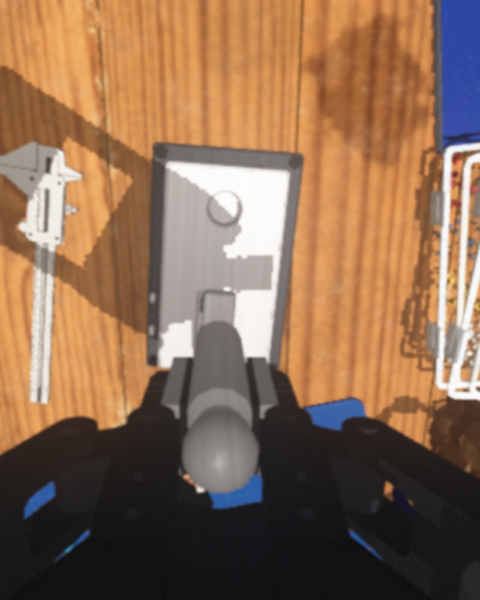

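```bash
python3 - <<'E'
from h import *
from station import manip
c1,_=load("w1");c,im=load("w3")
x=tri((c1,(319.3,91.3)),(c,(320,138.7)));print("bore 2 view",x,plane(c,(320,138.7),.038))
h=cv2.cvtColor(im,cv2.COLOR_BGR2HSV)
b=(317.3,300);s=manip.sense();z=s["tcp_pos"][2]+.0466
print("ball",plane(c,b,z),s["tcp_pos"],np.round(axes(s),4).tolist())
g=cv2.cvtColor(im,cv2.COLOR_BGR2GRAY)
print(g[300,285:350].tolist());print(g[270:335,317].tolist())
E
```

```text
bore 2 view [ 0.4890253  -0.1486901   0.02928759] [ 0.48912342 -0.14817051  0.038     ]
ball [ 0.48580695 -0.19654371  0.23452536] [ 0.48499391 -0.19857639  0.18792536] [[0.0019, 1.0, -0.0015], [1.0, -0.0019, 0.0015], [0.0015, -0.0015, -1.0]]
[33, 32, 31, 34, 34, 41, 63, 89, 103, 112, 112, 114, 118, 120, 123, 124, 126, 128, 131, 130, 130, 131, 133, 136, 137, 139, 140, 141, 144, 146, 148, 146, 147, 146, 145, 143, 143, 140, 137, 134, 136, 136, 137, 137, 135, 133, 132, 128, 124, 123, 122, 120, 117, 117, 113, 106, 96, 71, 42, 31, 33, 32, 29, 30, 31]
[114, 102, 97, 92, 90, 91, 91, 95, 97, 99, 102, 105, 107, 112, 114, 117, 120, 120, 123, 126, 125, 129, 128, 130, 132, 133, 134, 137, 140, 143, 147, 151, 155, 159, 164, 166, 169, 172, 172, 171, 168, 165, 162, 160, 156, 154, 151, 148, 145, 145, 143, 141, 140, 138, 135, 134, 130, 122, 111, 96, 88, 88, 91, 88, 87]
```

Request:
drive_tool:
  motion:
    - [[18,0.4,0.03,0,0],[18,1.1,0.08,0,0],[18,1.6,0.12,0,0],[18,1.64,0.12,0.5,0],[18,1.64,0.12,1.3,0],[18,1.64,0.12,2.2,0],[18,1.64,0.12,2.9,0],[18,1.64,0.12,3.3,0],[18,1.64,0.12,3.43,0],[18,1.64,0.12,3.43,0]]

```text
t: 7.0
tcp_pos: [0.4895, -0.1504, 0.0855]
tool_rot: [0.708, 0.706, -0.0, -0.0]
force: [0.2, 0.2, -1.1]
finger_gap: 0.219
gripper_force: 37.2
```

Request:
drive_tool:
  motion:
    - [[18,0,0,0,0],[18,0,0,0,0]]

```text
t: 7.2
tcp_pos: [0.4901, -0.1512, 0.0865]
tool_rot: [0.708, 0.706, 0.0, 0.001]
force: [0.4, 0.2, -1.6]
finger_gap: 0.221
gripper_force: 37.2
```

```bash
python3 - <<'E'
from h import *
from station import manip
s=manip.sense();print(s["t"],s["tcp_pos"],s["force"])
c,im=shot(manip,"w4");sd=manip.snapshot("side")[:,:,::-1]
cs=manip.camera_model("side")
u,v=map(int,proj(cs,(.489,-.149,.06)));print(u,v)
cv2.imwrite("pics/c4.png",np.hstack([cv2.resize(sd[v-40:v+40,u-40:u+40],(400,400),interpolation=2),im[0:400,120:520]]))
E
```

```text
7.2 [ 0.49006936 -0.15122962  0.08649666] [ 0.35917996  0.18195813 -1.63681439]
340 162
```

View pics/c4.png

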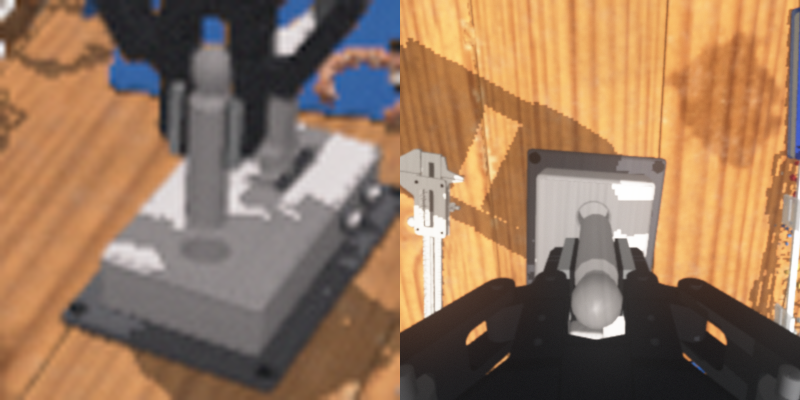

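```bash
python3 - <<'E'
from h import *
from station import manip
c,im=load("w4")
P=[]
for i in range(1):
    s=manip.sense();print(s["tcp_pos"],s["q"])
print(proj(c,(.489,-.1483+.011,.038)),proj(c,(.489-.011,-.1483,.038)),proj(c,(.489+.011,-.1483,.038)))
for dx,dy in((.0007,.0012),):
    q=s["tcp_pos"]+[dx,dy,-.0334];print("foot +y edge",proj(c,q+[0,.01,0]),"L/R",proj(c,q-[.01,0,0]),proj(c,q+[.01,0,0]))
print("ball",proj(c,s["tcp_pos"]+[.0007,.0012,.0466]))
cv2.imwrite("pics/c5.png",cv2.resize(im[190:330,270:360],(0,0),fx=4.2,fy=4.2,interpolation=cv2.INTER_CUBIC))
E
```

```text
[ 0.4898331  -0.15121852  0.08631598] [-5.17695805e-01  6.08513119e-01  1.83638684e+00  2.67886570e-05
  6.94955863e-01 -5.14537784e-01]
[313.5082229  202.16275398] [297.81851918 217.39056201] [329.37114365 217.27073393]
foot +y edge [315.79152691 212.65156311] L/R [300.44029953 227.36517149] [331.24486239 227.24679592]
ball [316.24125417 302.23047201]
```

View pics/c5.png

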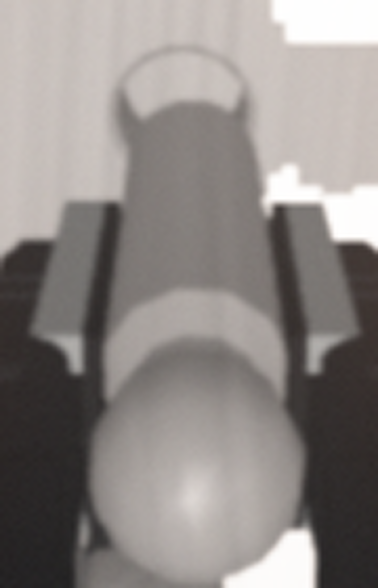

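Request:
drive_tool:
  motion:
    - [[18,0.1,-0.035,0,0],[18,0.1,-0.035,0.1,0],[18,0.1,-0.035,0.2,0],[18,0.1,-0.035,0.3,0],[18,0.1,-0.035,0.4,0],[18,0.1,-0.035,0.5,0],[18,0.1,-0.035,0.6,0],[18,0.1,-0.035,0.65,0]]

```text
t: 8.1
tcp_pos: [0.4887, -0.1486, 0.0658]
tool_rot: [0.708, 0.706, -0.0, 0.001]
force: [0.4, -2.4, -0.8]
finger_gap: 0.217
gripper_force: 37.4
```

Request:
drive_tool:
  motion:
    - [[18,-0.015,0,0.1,0],[18,-0.015,0,0.2,0],[18,-0.015,0,0.3,0],[18,-0.015,0,0.4,0],[18,-0.015,0,0.48,0],[18,-0.015,0,0.53,0],[18,-0.015,0,0.56,0]]

```text
t: 8.8
tcp_pos: [0.4885, -0.1487, 0.0494]
tool_rot: [0.708, 0.706, -0.0, 0.0]
force: [-1.7, -3.9, 8.5]
finger_gap: 0.22
gripper_force: 38.4
```

Request:
drive_tool:
  motion:
    - [[18,0,0,0.03,0],[18,0,0,0.05,0],[18,0,0,0.05,0]]

```text
t: 9.1
tcp_pos: [0.4886, -0.1488, 0.0493]
tool_rot: [0.708, 0.706, 0.0, 0.001]
force: [-2.2, -3.4, 13.5]
finger_gap: 0.218
gripper_force: 39.0
```

Request:
drive_tool:
  motion:
    - [[40,0,0,-0.03,0],[40,0,0,-0.03,0],[40,0,0,-0.03,0],[40,0,0,-0.03,0],[40,0,0,-0.6,0],[40,0,0,-1.6,0],[40,0,0,-2.8,0],[40,0,0,-3.9,0],[40,0,0,-4.5,0],[40,0,0,-4.5,0]]

```text
t: 10.1
tcp_pos: [0.4899, -0.149, 0.1851]
tool_rot: [0.708, 0.706, 0.001, 0.003]
force: [-0.2, 0.5, -0.0]
finger_gap: 0.467
gripper_force: 0.0
```

```bash
python3 - <<'E'
from h import *
from station import manip
s=manip.sense();print(s["t"],s["tcp_pos"],s["force"],s["finger_gap"])
c,im=shot(manip,"w6");sd=manip.snapshot("side")[:,:,::-1]
cs=manip.camera_model("side")
for z in(.106,.038):print(z,proj(cs,(.4888,-.1486,z)))
u,v=340,160
print(proj(c,(.483,-.228,.104)),proj(c,(.4888,-.1486,.096)))
cv2.imwrite("pics/c6.png",np.hstack([cv2.resize(sd[v-40:v+40,u-40:u+40],(400,400),interpolation=2),im[0:400,120:520]]))
E
```

```text
10.1 [ 0.48985988 -0.14898994  0.18511445] [-0.23312807  0.52816761 -0.01986826] 0.46680308578221563
0.106 [341.5336445  145.63872805]
0.038 [339.95389479 170.5724071 ]
[307.45179818 292.96552486] [313.54811719 204.24534876]
```

View pics/c6.png

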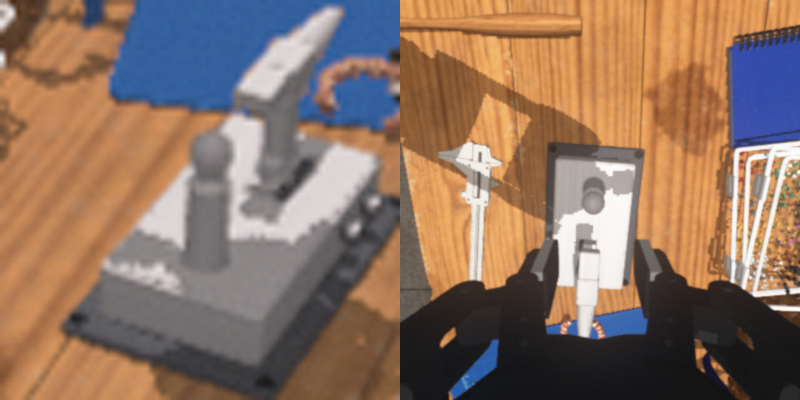

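```bash
python3 - <<'E'
from h import *
from station import manip
c,im=load("w6")
B=np.array([.4830,-.2281]);ay=np.array([.075,.997]);ax=np.array([.997,-.075])
g=cv2.cvtColor(im,cv2.COLOR_BGR2GRAY).astype(np.float32)
# sample brightness across block x on the plane of the boss/horn top, averaged along y
xs=np.arange(-22,22.5,1)
for y0,y1,n in((16,36,"flat horn"),(-12,12,"boss")):
    r=[]
    for x in xs:
        p=[proj(c,(*(B+ax*x/1000+ay*y/1000),.104)) for y in np.arange(y0,y1,2)]
        r.append(np.mean([g[int(round(v)),int(round(u))] for u,v in p]))
    print(n,[f"{int(a)}:{int(b)}" for a,b in zip(xs,r)])
h=[];ys=np.arange(-75,45,3)
for y in ys:
    u,v=proj(c,(*(B+ay*y/1000),.104));h.append(int(g[int(round(v)),int(round(u))]) if v<400 else -1)
print([f"{a}:{b}" for a,b in zip(ys,h)])
E
```

```text
flat horn ['-22:241', '-21:241', '-20:241', '-19:241', '-18:241', '-17:241', '-16:238', '-15:225', '-14:187', '-13:153', '-12:135', '-11:122', '-10:135', '-9:189', '-8:232', '-7:243', '-6:243', '-5:241', '-4:240', '-3:241', '-2:240', '-1:239', '0:240', '1:241', '2:241', '3:242', '4:241', '5:241', '6:240', '7:231', '8:222', '9:232', '10:240', '11:241', '12:242', '13:244', '14:244', '15:244', '16:245', '17:245', '18:244', '19:244', '20:243', '21:243', '22:243']
boss ['-22:173', '-21:172', '-20:168', '-19:169', '-18:174', '-17:179', '-16:179', '-15:176', '-14:171', '-13:165', '-12:159', '-11:159', '-10:183', '-9:215', '-8:233', '-7:238', '-6:239', '-5:239', '-4:239', '-3:238', '-2:238', '-1:237', '0:237', '1:237', '2:236', '3:235', '4:234', '5:234', '6:233', '7:227', '8:208', '9:182', '10:173', '11:173', '12:175', '13:175', '14:177', '15:178', '16:179', '17:178', '18:176', '19:173', '20:172', '21:170', '22:171']
['-75:30', '-72:31', '-69:32', '-66:31', '-63:31', '-60:34', '-57:35', '-54:34', '-51:37', '-48:47', '-45:232', '-42:233', '-39:233', '-36:233', '-33:233', '-30:233', '-27:231', '-24:231', '-21:232', '-18:232', '-15:232', '-12:216', '-9:237', '-6:238', '-3:239', '0:239', '3:240', '6:240', '9:241', '12:230', '15:231', '18:240', '21:240', '24:240', '27:241', '30:242', '33:242', '36:243', '39:204', '42:120']
```

Request:
drive_tool:
  motion:
    - [[40,-0.3,-0.03,0,0.1],[40,-1.0,-0.1,0,0.3],[40,-1.9,-0.18,0,0.5],[40,-2.5,-0.24,0.2,0.52],[40,-2.62,-0.25,0.9,0.52],[40,-2.62,-0.25,1.8,0.52],[40,-2.62,-0.25,2.7,0.52],[40,-2.62,-0.25,3.35,0.52],[40,-2.62,-0.25,3.67,0.52],[40,-2.62,-0.25,3.67,0.52]]

```text
t: 11.2
tcp_pos: [0.4792, -0.2264, 0.0704]
tool_rot: [0.734, 0.68, -0.0, -0.002]
force: [0.2, 0.0, 0.5]
finger_gap: 0.47
gripper_force: 0.0
```

Request:
drive_tool:
  motion:
    - [[40,0,0,0,0],[40,0,0,0,0]]

```text
t: 11.4
tcp_pos: [0.4811, -0.2274, 0.0734]
tool_rot: [0.733, 0.68, 0.0, 0.001]
force: [0.1, 0.4, 0.6]
finger_gap: 0.47
gripper_force: 0.0
```

```bash
python3 - <<'E'
from h import *
from station import manip
s=manip.sense();A=axes(s);print(s["t"],s["tcp_pos"],s["force"],s["ft_torque"],np.degrees(np.arctan2(A[1,0],A[0,0])),A[:,2],units(s,(.4824,-.2275,.075)))
E
```

```text
11.4 [ 0.48113994 -0.22743112  0.07336349] [0.14923005 0.36750184 0.6269574 ] [0.04732469 0.00356014 0.0267242 ] 85.66119037260692 [ 0.0014062  -0.00107747 -0.99999843] [ 0.00083528  0.04213639 -0.05448856]
```

Request:
drive_tool:
  motion:
    - [[40,0,0.04,-0.05,0],[18,0,0.04,-0.05,0],[18,0,0.04,-0.05,0],[18,0,0.04,-0.05,0],[18,0,0.04,-0.05,0],[18,0,0.04,-0.05,0]]
  squeeze: 40

```text
t: 12.0
tcp_pos: [0.4821, -0.2273, 0.0751]
tool_rot: [0.733, 0.68, 0.0, 0.001]
force: [-1.3, -0.3, 5.7]
finger_gap: 0.229
gripper_force: 40.4
```

```bash
cat >st.py <<'E'
from h import *
from station import manip
s=manip.sense();A=axes(s);print(s["t"],s["tcp_pos"],"F",s["force"],"tool",A.T@s["force"],"M",A.T@s["ft_torque"],s["finger_gap"],s["gripper_force"],"tiltz",A[:,2])
E
python3 st.py
```

```text
12.0 [ 0.4820687  -0.22732338  0.07507264] F [-1.25862161 -0.30272614  5.67888937] tool [-0.40180082 -1.22570036 -5.67994461] M [0.17436519 0.02249627 0.03807389] 0.22904444633771634 40.39386749267578 tiltz [ 1.06973516e-03 -9.42724356e-04 -9.99998983e-01]
```

Request:
drive_tool:
  motion:
    - [[18,-0.07,0,0,0],[18,-0.14,0,-0.01,0],[18,-0.21,0,-0.02,0],[18,-0.24,0,-0.02,0]]

```text
t: 12.4
tcp_pos: [0.4816, -0.2291, 0.0752]
tool_rot: [0.735, 0.678, 0.003, -0.003]
force: [5.3, 16.2, 8.7]
finger_gap: 0.23
gripper_force: 40.8
```

```bash
python3 st.py; python3 - <<'E'
from h import *
from station import manip
cv2.imwrite("pics/s7.png",manip.snapshot("side")[:,:,::-1])
a=cv2.imread("pics/s7.png")
E
```

```text
12.4 [ 0.48164474 -0.22912559  0.07523552] F [ 5.29637097 16.15740732  8.70749025] tool [16.59951065  3.99874899 -8.56737976] M [-0.94912555  2.85199507 -0.1266425 ] 0.22967000803327814 40.796987414360046 tiltz [ 6.35426569e-04  8.44398123e-03 -9.99964147e-01]
```

Request:
drive_tool:
  motion:
    - [[18,0.0,0,0,0],[18,-0.0,0,-0.05,0],[18,0,0,-0.1,0]]
  squeeze: 20

```text
t: 12.75
tcp_pos: [0.4805, -0.2299, 0.0754]
tool_rot: [0.734, 0.679, 0.002, -0.003]
force: [4.2, 4.4, -25.2]
finger_gap: 0.225
gripper_force: 36.4
```

```bash
python3 st.py
```

```text
12.75 [ 0.48054038 -0.22994513  0.07543067] F [  4.24092128   4.42510838 -25.22237745] tool [ 4.56644818  3.9501564  25.24438823] M [-0.9122232   0.97182775  0.34932233] 0.22464616594437345 36.353225111961365 tiltz [-0.00211561  0.0071605  -0.99997213]
```

Request:
drive_tool:
  motion:
    - [[18,0,0,0.07,0],[18,-0.1,0,0.07,0],[18,-0.2,0,0.07,0],[18,-0.3,0,0.07,0]]

```text
t: 13.15
tcp_pos: [0.4797, -0.2371, 0.0757]
tool_rot: [0.735, 0.678, 0.003, -0.005]
force: [4.9, 13.8, 7.3]
finger_gap: 0.229
gripper_force: 40.9
```

```bash
python3 st.py
```

```text
13.15 [ 0.47965386 -0.23709215  0.0756721 ] F [ 4.87803893 13.83125187  7.3278835 ] tool [14.25023473  3.74151233 -7.19225725] M [-0.58711603  2.66483166  0.15292029] 0.22931508564580427 40.943230390548706 tiltz [-0.0024115   0.01062483 -0.99994065]
```

```bash
cat >bl.py <<'E'
# has the block moved? template match of flange/body corner patches in the side view against s7
from h import *
from station import manip
im=manip.snapshot("side")[:,:,::-1].copy();n=manip.sense()["t"];cv2.imwrite(f"pics/sd{n:.2f}.png",im)
a=cv2.imread("pics/s7.png")
for x0,y0,x1,y1 in((312,172,372,200),(325,128,350,175)): # front flange+corner ; punch
    T=a[y0:y1,x0:x1];r=cv2.matchTemplate(im[y0-8:y1+8,x0-8:x1+8],T,cv2.TM_CCOEFF_NORMED)
    _,v,_,(x,y)=cv2.minMaxLoc(r)
    f=lambda l,m,h:0 if 2*m==l+h else .5*(l-h)/(l-2*m+h)
    dx=f(*r[y,x-1:x+2]) if 0<x<16 else 0;dy=f(*r[y-1:y+2,x]) if 0<y<16 else 0
    print("shift px",round(x-8+dx,2),round(y-8+dy,2),round(v,3))
E
python3 bl.py
```

```text
shift px 0.59 -0.3 0.966
shift px 0.5 -0.29 0.955
```

```bash
python3 - <<'E'
from h import *
from station import manip
cs=manip.camera_model("side")
p=np.array([.49,-.13,.01]);print([np.round(proj(cs,p+d)-proj(cs,p),2) for d in np.eye(3)*.005])
import glob
a=cv2.imread("pics/s7.png")
ims=[("side0",cv2.imread("pics/side0.png"))]+[(f,cv2.imread(f)) for f in glob.glob("pics/sd*.png")]
def edges(im):
    g=cv2.cvtColor(im,cv2.COLOR_BGR2GRAY);return cv2.GaussianBlur(g,(0,0),.8).astype(np.float32)
A=edges(a)
for n,im in ims:
    B=edges(im)
    for (x0,y0,x1,y1) in((310,180,375,202),):
        (dx,dy),r=cv2.phaseCorrelate(A[y0:y1,x0:x1],B[y0:y1,x0:x1],cv2.createHanningWindow((x1-x0,y1-y0),cv2.CV_32F));print(n,dx,dy,r)
    W=np.eye(2,3,dtype=np.float32)
    try: cc,W=cv2.findTransformECC(A[172:204,308:376],B[172:204,308:376],W,cv2.MOTION_TRANSLATION);print("ecc",W[:,2],cc)
    except Exception as e:print(e)
E
```

```text
[array([-2.02, -0.56]), array([-0.8 ,  1.24]), array([ 0.1, -1.7])]
side0 -0.26330598684611317 -0.16487989286979854 0.7863587996474019
ecc [-0.470152   -0.39864758] 0.8668596496953452
pics/sd13.20.png 0.8240511450750176 -0.39800767219731803 0.8342996968163384
ecc [ 0.67091304 -0.41754425] 0.9441534483574681
```

Request:
drive_tool:
  motion:
    - [[18,0.1,0,-0.02,0],[18,0.25,0,-0.03,0],[18,0.4,0,-0.04,0],[18,0.55,0,-0.05,0],[18,0.7,0,-0.06,0],[18,0.8,0,-0.06,0]]

```text
t: 13.8
tcp_pos: [0.4822, -0.2236, 0.0772]
tool_rot: [0.732, 0.681, -0.003, 0.003]
force: [-5.8, -12.4, -5.0]
finger_gap: 0.227
gripper_force: 38.5
```

```bash
python3 st.py; cat >>bl.py <<'E'
A=cv2.GaussianBlur(cv2.cvtColor(a,cv2.COLOR_BGR2GRAY),(0,0),.8);B=cv2.GaussianBlur(cv2.cvtColor(im,cv2.COLOR_BGR2GRAY),(0,0),.8)
_,W=cv2.findTransformECC(A[172:204,308:376],B[172:204,308:376],np.eye(2,3,dtype=np.float32),cv2.MOTION_TRANSLATION)
print("block mm xy",np.round(5*np.linalg.solve([[-2.02,-.8],[-.56,1.24]],W[:,2]),2))
E
python3 bl.py
```

```text
13.8 [ 0.48221296 -0.22360358  0.07715801] F [ -5.82689917 -12.42077441  -5.03134952] tool [-12.77274034  -4.91435282   5.12338847] M [ 0.87472638 -2.36583229  0.16121978] 0.22747197008123046 38.48914325237274 tiltz [ 1.10462367e-04 -7.47321695e-03 -9.99972069e-01]
shift px 0.1 0.1 0.957
shift px 0.05 0.11 0.963
block mm xy [-0.12  0.99]
```

Request:
drive_tool:
  motion:
    - [[18,-0.15,0.01,-0.01,0],[18,-0.3,0.03,-0.02,0],[18,-0.45,0.05,-0.03,0],[18,-0.6,0.06,-0.04,0],[18,-0.7,0.07,-0.05,0]]

```text
t: 14.35
tcp_pos: [0.4808, -0.2348, 0.0775]
tool_rot: [0.734, 0.679, 0.002, -0.006]
force: [1.9, 12.2, -6.3]
finger_gap: 0.229
gripper_force: 38.3
```

```bash
python3 st.py;python3 bl.py
```

```text
14.35 [ 0.48077406 -0.23482429  0.07749288] F [ 1.92025739 12.21405243 -6.26568164] tool [12.26144345  1.00290512  6.38595471] M [-0.43680555  2.22670261 -0.09304582] 0.22887368342949369 38.25812816619873 tiltz [-0.00530937  0.01071853 -0.99992846]
shift px 0.4 -0.13 0.977
shift px 0.33 -0.09 0.972
block mm xy [-0.79 -1.05]
```

Request:
drive_tool:
  motion:
    - [[18,0.18,-0.02,-0.01,0],[18,0.36,-0.04,-0.03,0],[18,0.54,-0.06,-0.04,0],[18,0.7,-0.07,-0.05,0],[18,0.85,-0.08,-0.06,0]]

```text
t: 14.9
tcp_pos: [0.4827, -0.2186, 0.0801]
tool_rot: [0.732, 0.681, -0.002, 0.003]
force: [-3.3, -11.9, -12.2]
finger_gap: 0.224
gripper_force: 35.8
```

Request:
drive_tool:
  motion:
    - [[18,-0.18,0.02,-0.01,0],[18,-0.36,0.04,-0.03,0],[18,-0.54,0.06,-0.04,0],[18,-0.7,0.07,-0.05,0],[18,-0.85,0.08,-0.06,0]]

```text
t: 15.4
tcp_pos: [0.4811, -0.2355, 0.0814]
tool_rot: [0.734, 0.679, 0.002, -0.005]
force: [2.9, 11.3, -6.1]
finger_gap: 0.226
gripper_force: 36.0
```

```bash
python3 st.py;python3 bl.py
```

```text
15.4 [ 0.48109739 -0.23547509  0.08140324] F [ 2.8587577  11.30909084 -6.08565557] tool [11.43965597  2.00896453  6.18074169] M [-0.48643588  2.0960245  -0.15249798] 0.22576048763282394 35.98538517951965 tiltz [-0.0045757   0.00959501 -0.9999435 ]
shift px 0.32 -0.1 0.979
shift px 0.24 -0.11 0.971
block mm xy [-0.77 -0.92]
```

Request:
drive_tool:
  motion:
    - [[18,0.18,-0.02,-0.01,0],[18,0.36,-0.04,-0.03,0],[18,0.54,-0.06,-0.04,0],[18,0.7,-0.07,-0.05,0],[18,0.85,-0.08,-0.06,0]]

```text
t: 15.95
tcp_pos: [0.4828, -0.2183, 0.0841]
tool_rot: [0.733, 0.681, -0.002, 0.003]
force: [-2.8, -10.9, -12.6]
finger_gap: 0.226
gripper_force: 33.8
```

Request:
drive_tool:
  motion:
    - [[18,-0.18,0.02,-0.01,0],[18,-0.36,0.04,-0.03,0],[18,-0.54,0.06,-0.04,0],[18,-0.7,0.07,-0.05,0],[18,-0.85,0.08,-0.06,0]]

```text
t: 16.45
tcp_pos: [0.4812, -0.236, 0.0854]
tool_rot: [0.734, 0.679, 0.001, -0.005]
force: [0.8, 9.4, -6.9]
finger_gap: 0.23
gripper_force: 33.7
```

```bash
python3 st.py;python3 bl.py
```

```text
16.45 [ 0.4812184  -0.23599414  0.08538717] F [ 0.8453203   9.44700059 -6.86583002] tool [9.42598417 0.14624271 6.94474218] M [-0.25405237  1.81772517 -0.14170134] 0.23028491690257308 33.74152600765228 tiltz [-0.00415292  0.00875889 -0.99995302]
shift px 0.32 -0.1 0.978
shift px 0.22 -0.11 0.969
block mm xy [-0.77 -0.88]
```

```bash
python3 - <<'E'
from h import *
from station import manip
shot(manip,"g1")
E
```

Request:
drive_tool:
  motion:
    - [[18,0.18,-0.02,-0.01,0],[18,0.36,-0.04,-0.03,0],[18,0.54,-0.06,-0.04,0],[18,0.7,-0.07,-0.05,0],[18,0.85,-0.08,-0.06,0]]

```text
t: 17.05
tcp_pos: [0.4829, -0.2181, 0.0881]
tool_rot: [0.733, 0.681, -0.002, 0.003]
force: [-3.7, -9.8, -10.7]
finger_gap: 0.227
gripper_force: 32.1
```

Request:
drive_tool:
  motion:
    - [[18,-0.18,0.02,-0.01,0],[18,-0.36,0.04,-0.03,0],[18,-0.54,0.06,-0.04,0],[18,-0.7,0.07,-0.05,0],[18,-0.85,0.08,-0.06,0]]

```text
t: 17.55
tcp_pos: [0.4813, -0.2365, 0.0892]
tool_rot: [0.734, 0.679, 0.001, -0.004]
force: [0.1, 9.0, -6.3]
finger_gap: 0.226
gripper_force: 31.8
```

```bash
python3 st.py;python3 bl.py;python3 - <<'E'
from h import *
from station import manip
c,im=shot(manip,"g2");c1,a=load("g1")
s=manip.sense();t=s["tcp_pos"]
# flat-horn patch ahead of the fingers
ay=np.array([.075,.997,0]);p=t+[0,0,.029]+ay*.028;u,v=map(int,proj(c,p));print(u,v)
A,B=[cv2.GaussianBlur(cv2.cvtColor(x,cv2.COLOR_BGR2GRAY),(0,0),.8) for x in(a,im)]
T=A[v-16:v+16,u-16:u+16];r=cv2.matchTemplate(B[v-30:v+30,u-30:u+30],T,cv2.TM_CCOEFF_NORMED);_,m,_,l=cv2.minMaxLoc(r);print("hand patch shift",l[0]-14,l[1]-14,m)
print("expected px per 4 mm rise slip",proj(c,p+[0,0,.004])-proj(c,p))
E
```

```text
17.55 [ 0.48131093 -0.23654583  0.08917535] F [ 0.08627295  9.04845059 -6.32630979] tool [ 8.97967521 -0.58471412  6.3974713 ] M [-0.03385914  1.79857147 -0.17160559] 0.22645242183950612 31.816397309303284 tiltz [-0.00379944  0.00792774 -0.99996136]
shift px 0.33 -0.1 0.977
shift px 0.19 -0.11 0.966
block mm xy [-0.8  -1.05]
314 220
hand patch shift 0 -4 0.9777148365974426
expected px per 4 mm rise slip [-0.09820687  3.25190981]
```

```bash
python3 - <<'E'
from h import *
from station import manip
import glob
cs=manip.camera_model("side")
B=np.array([.4822,-.2290]);ay=np.array([.075,.997])
for dy,z in((-.063,.094),(-.045,.094),(.038,.1),(0,.104)):print(dy,z,proj(cs,(*(B+ay*dy),z)))
for f in sorted(glob.glob("pics/sd1*.png")):
    im=cv2.imread(f);h=cv2.cvtColor(im,cv2.COLOR_BGR2HSV)
    m=((h[...,1]<50)&(h[...,2]>90)).astype(np.uint8)
    n,l,st,ce=cv2.connectedComponentsWithStats(m[105:150,345:385]);i=1+st[1:,4].argmax()
    print(f,[(tuple(s[:5]+[345,105,0,0,0]),np.round(c+[345,105],2)) for s,c in zip(st[1:],ce[1:]) if s[4]>15])
im=cv2.imread(f);h=cv2.cvtColor(im,cv2.COLOR_BGR2HSV)
for v in range(105,150,2):print(v,"".join("#" if (h[v,u,1]<50 and h[v,u,2]>90) else ("b" if h[v,u,1]>50 and 100<h[v,u,0]<130 else ("." if h[v,u,2]<70 else "o")) for u in range(330,390)))
E
```

```text
-0.063 0.094 [366.58708678 121.08404719]
-0.045 0.094 [363.69887249 124.44065301]
0.038 0.1 [349.624392   138.75410628]
0 0.104 [356.49627349 129.48430062]
pics/sd13.20.png [((np.int64(345), np.int64(125), np.int64(24), np.int64(25), np.int64(312)), array([355.81, 138.63]))]
pics/sd13.85.png [((np.int64(345), np.int64(125), np.int64(24), np.int64(25), np.int64(309)), array([353.83, 139.54]))]
pics/sd14.40.png [((np.int64(345), np.int64(125), np.int64(24), np.int64(25), np.int64(319)), array([355.22, 138.48]))]
pics/sd15.45.png [((np.int64(345), np.int64(123), np.int64(23), np.int64(27), np.int64(324)), array([355.12, 137.88]))]
pics/sd16.50.png [((np.int64(345), np.int64(122), np.int64(23), np.int64(28), np.int64(329)), array([355.25, 137.33]))]
pics/sd17.60.png [((np.int64(345), np.int64(120), np.int64(23), np.int64(30), np.int64(332)), array([355.27, 136.63]))]
105 oo#bbbbbb.........bb......................bbbbbbooo.......bb
107 obbbbbbbb...................bbbb..........bbbbbb#b......bbbb
109 #bbbbbbbbb.................bbbbb..........bbbbbbb.....bbbbbb
111 bbbbbbbbbbb..........b...
[... 570 characters left out ...]
bbbbbbbbb.###########o##o....bbbbbbbbbbbbbbbbbbbbb
131 bbbbbbbbbbbbbbbbbbbo###########o##....oo##oboobb............
133 bbbbbbbbbbbbbbbbbbb############o##...ooooooooooooooo........
135 bbbbbbbbbbbbbbbbbbb##b########oo##oooooboobb##o#ooooo.......
137 bbbbbbbbbbbbbbbbbbbbbbbbo#####bbbboo#bbbbbbbbbbb##ooooo.....
139 bbbbbbbbbbbbbbbbbbbbbbbb######bbbooo#bbbbbbbbbbbb..oooo.....
141 ooooooo#bbbbbbbbbbbbbbbb######bbbboo#obbbbbbbbbbbb#ooo#bbbbb
143 oooooooooooooooo######o########bbbbbbbbbbbbbbbbb#ooooobbbbbb
145 oooooooooooooo################ooooooooooooo#bbbooooobbbbbbbb
147 oooooooooo#####################ooooooooooooooooooooooooooooo
149 ooooooooo#############################oooooooooooooooooooooo
```

```bash
python3 - <<'E'
from h import *
F=[cv2.cvtColor(cv2.imread(f"pics/sd{n}.png"),cv2.COLOR_BGR2HSV) for n in("14.40","15.45","17.60")]
for v in range(116,150):
    print(v,"  ".join("".join("#" if (h[v,u,1]<50 and h[v,u,2]>90) else ("b" if h[v,u,1]>50 and 100<h[v,u,0]<130 else ("." if h[v,u,2]<70 else "o")) for u in range(345,372)) for h in F))
E
```

```text
116 ...........bbbbbb........bb  ...........bbbbbb........o#  bbb........bbbbbbb.........
117 ...........bbbbbb........bb  ...........bbbbbbb........#  bbbo........bbbbbb.........
118 ...........bbbbbb........bb  bb.........bbbbbbb........o  bbbb........bbbbbbb........
119 b.........bbbbbbbo.......bb  bbb........#bbbbbb.........  bbbbo..o....bbbbbb.........
120 bb........bbbbbbbo.........  bbbb.......o#bbbbb.........  bbbb..##o...bbbbbb.........
121 bbb.......bbbbbbbo.........  bbbb........#bbbbb.........  bbbbo.o#....bbbbbb.........
122 bbbb.......obbbbbo.........  bbbb.......obbbbbb.........  bbbb..##....#bbbo#o.....bbb
123 bbbb.......bbbbbbo.........  bbbb..##...bbbbbbo.........  bbbb..##...o#####o#o....bbb
124 bbbb..oo...bbbbbbo.........  bbbb..##...bbbbb#o.........  bbbb..##..o######o##....bbb
125 bbbb..##...bbb###..........  bbbb.o##...######o......bbb  bbbb..##.o##########....bbb
126 bbbb.o##...######o.........  bbbb.o##..#######oo.....bbb  bbbb.o##o##########o....bbb
127 bbbb.o##..#######o.......bb  bbbb.o##.#######o##o....bbb  bbbb.o##########o##o....bbb
128 bbbb.o##.#######
[... 1259 characters left out ...]
#bbb#obbbbbb  ####bbbbb#######bbb#obbbbbb  ####bbbbb#######bbb#obbbbbb
143 o######o########bbbbbbbbbbb  o######o########bbbbbbbbbbb  o######o########bbbbbbbbbbb
144 #######o#######ooooobbbbbbb  #######o#######oooobbbbbbbb  #######o#######ooooobbbbbbb
145 ###############oooooooooooo  ###############oooooooooooo  ###############oooooooooooo
146 ###############oooooooooooo  ###############oooooooooooo  ###############oooooooooooo
147 ##################ooooooooo  #################oooooooooo  ################ooooooooooo
148 ####################ooooooo  ####################ooooooo  ####################ooooooo
149 ########################ooo  #######################oooo  #######################oooo
```

Request:
drive_tool:
  motion:
    - [[18,0.18,-0.02,-0.01,0],[18,0.36,-0.03,-0.03,0],[18,0.54,-0.04,-0.04,0],[18,0.7,-0.05,-0.05,0],[18,0.8,-0.05,-0.06,0]]
  squeeze: 30

```text
t: 18.15
tcp_pos: [0.4832, -0.219, 0.0917]
tool_rot: [0.733, 0.681, -0.002, 0.002]
force: [-4.5, -7.9, -10.3]
finger_gap: 0.23
gripper_force: 30.7
```

Request:
drive_tool:
  motion:
    - [[18,-0.18,0.02,-0.01,0],[18,-0.36,0.03,-0.03,0],[18,-0.54,0.04,-0.04,0],[18,-0.65,0.05,-0.05,0],[18,-0.72,0.05,-0.06,0]]

```text
t: 18.65
tcp_pos: [0.4816, -0.2347, 0.0926]
tool_rot: [0.734, 0.679, 0.001, -0.004]
force: [1.4, 7.8, -7.5]
finger_gap: 0.229
gripper_force: 30.3
```

```bash
python3 st.py;python3 bl.py
```

```text
18.65 [ 0.48155601 -0.23465222  0.09263394] F [ 1.37012406  7.84836106 -7.52038419] tool [7.87896603 0.78982738 7.57154255] M [-0.02726363  1.49459906 -0.14587684] 0.22876741119086322 30.273297429084778 tiltz [-0.00355068  0.00716887 -0.999968  ]
shift px 0.32 -0.09 0.984
shift px 0.21 -0.1 0.971
block mm xy [-0.74 -0.7 ]
```

Request:
drive_tool:
  motion:
    - [[18,0.16,-0.02,-0.01,0],[18,0.32,-0.03,-0.03,0],[18,0.48,-0.04,-0.05,0],[18,0.62,-0.05,-0.06,0],[18,0.7,-0.05,-0.06,0]]

```text
t: 19.2
tcp_pos: [0.4833, -0.2194, 0.0953]
tool_rot: [0.733, 0.681, -0.001, 0.002]
force: [-4.1, -7.3, -8.4]
finger_gap: 0.227
gripper_force: 29.9
```

Request:
drive_tool:
  motion:
    - [[18,-0.16,0.02,-0.01,0],[18,-0.32,0.03,-0.03,0],[18,-0.48,0.04,-0.04,0],[18,-0.6,0.05,-0.05,0],[18,-0.66,0.05,-0.06,0]]

```text
t: 19.7
tcp_pos: [0.4819, -0.234, 0.0964]
tool_rot: [0.734, 0.679, 0.001, -0.003]
force: [0.2, 7.9, -8.0]
finger_gap: 0.229
gripper_force: 29.6
```

Request:
drive_tool:
  motion:
    - [[18,0.16,-0.02,-0.01,0],[18,0.32,-0.03,-0.03,0],[18,0.46,-0.04,-0.05,0],[18,0.58,-0.05,-0.06,0],[18,0.62,-0.05,-0.06,0]]

```text
t: 20.2
tcp_pos: [0.4833, -0.2202, 0.0989]
tool_rot: [0.733, 0.681, -0.001, 0.002]
force: [-3.8, -5.6, -9.7]
finger_gap: 0.226
gripper_force: 29.9
```

```bash
python3 st.py;python3 bl.py
```

```text
20.2 [ 0.48330597 -0.22020873  0.09888673] F [-3.80983463 -5.60446921 -9.6953731 ] tool [-5.82751546 -3.39615456  9.71758059] M [ 0.78810404 -1.27271995 -0.07297928] 0.2263923788094849 29.892337918281555 tiltz [ 7.52839665e-04 -4.49217462e-03 -9.99989627e-01]
shift px 0.01 0.12 0.944
shift px 0.03 0.13 0.948
block mm xy [-0.06  1.47]
```

```bash
ls pics/sd*; python3 - <<'E'
from h import *
import glob
F=[cv2.cvtColor(cv2.imread(n),cv2.COLOR_BGR2HSV) for n in("pics/sd13.85.png",sorted(glob.glob("pics/sd18*"))[-1],sorted(glob.glob("pics/sd20*"))[-1])]
for v in range(108,148):
    print(v,"  ".join("".join("#" if (h[v,u,1]<50 and h[v,u,2]>90) else ("b" if h[v,u,1]>50 and 100<h[v,u,0]<130 else ("." if h[v,u,2]<70 else "o")) for u in range(343,372)) for h in F))
E
```

```text
pics/sd13.20.png
pics/sd13.85.png
pics/sd14.40.png
pics/sd15.45.png
pics/sd16.50.png
pics/sd17.60.png
pics/sd18.70.png
pics/sd20.25.png
108 .bbb.........................  ..............bbbbb.........b  ...........bbbbb..........bbb
109 .bbbo........................  ..............bbbbb.........b  ...........bbbbb.........bbbb
110 ..#b........................b  ..............bbbbb.........b  ...........bbbbb.........bbbb
111 ..bb.......................ob  ..............bbbbb.........b  ...........bbbbb.........bbbb
112 ...o.......................bb  ..............bbbbbb........b  ...........bbbbbo........bbbb
113 ..........................bbb  .............bbbbbbb........b  ..........bbbbbb#b.......bbbb
114 ............bbb...........bbb  bbbb.........bbbbbbb.........  b.........bbbbbbb........bbbo
115 ............bbbb..........bbb  bbbbb........#bbbbbb.........  bb........bbbbbbb............
116 ............bbbbo.........bbb  bbbbbb........bbbbbb.........  bbb.....b..bbbbbb............
117 ...........bbbbbo........bbbb  bbbbbb........bbbbbb.........  bbb........bbbbbb............
118 
[... 2175 characters left out ...]
bbbbbbbbo#######bbboooobbbbb
141 bbbb###########o##o..oo#bbbbb  bbbbbbbbbbb#######bbboo#bbbbb  bbbbbbbbbo#######bbbboo#bbbbb
142 oo#############o###bb##bbbbbb  oo####bbbbb#######bbb#obbbbbb  oo####bbbo#######bbbb#obbbbbb
143 ooo###############bbbbbbbbbbb  ooo######o########bbbbbbbbbbb  ooo######o#######bbbbbbbbbbbb
144 oo##############oooooobbbbbbb  oo#######o########oooobbbbbbb  oo################oooobbbbbbb
145 o###############ooooooooooooo  o################oooooooooooo  o#################ooooooooooo
146 ################ooooooooooooo  ##################ooooooooooo  ##################ooooooooooo
147 ###################oooooooooo  ###################oooooooooo  ###################oooooooooo
```

Request:
drive_tool:
  motion:
    - [[18,-0.12,0,0.02,0],[18,-0.24,0,0.04,0],[18,-0.3,0.02,0.1,0],[34,-0.26,0.02,0.12,0],[34,-0.26,0.02,0.12,0],[34,-0.26,0.02,0.12,0],[34,-0.26,0.02,0.2,0],[34,-0.26,0.02,0.2,0]]

```text
t: 21.05
tcp_pos: [0.4832, -0.2261, 0.0925]
tool_rot: [0.733, 0.68, 0.0, 0.0]
force: [-0.7, 0.1, -0.4]
finger_gap: 0.393
gripper_force: 0.0
```

```bash
python3 st.py;python3 bl.py; python3 - <<'E'
from h import *
from station import manip
import glob
c,im=shot(manip,"g3")
f=sorted(glob.glob("pics/sd*.png"))[-1];print(f)
F=[cv2.cvtColor(cv2.imread(n),cv2.COLOR_BGR2HSV) for n in("pics/side0.png",f)]
for v in range(108,146):
    print(v,"  ".join("".join("#" if (h[v,u,1]<50 and h[v,u,2]>90) else ("b" if h[v,u,1]>50 and 100<h[v,u,0]<130 else ("." if h[v,u,2]<70 else "o")) for u in range(343,376)) for h in F))
E
```

```text
21.05 [ 0.48319941 -0.22607478  0.09254111] F [-0.69317752  0.07587408 -0.42446253] tool [ 0.02315561 -0.6970451   0.4242786 ] M [-0.03398334  0.01022304  0.00050456] 0.3930894163901076 0.0 tiltz [ 2.52260007e-04 -1.19335277e-04 -9.99999961e-01]
shift px 0.04 0.11 0.978
shift px 0.04 0.12 0.968
block mm xy [-0.2   0.72]
pics/sd21.10.png
108 bbbbbbbbbbbbbbbbbbbbbbbbbbbbbbbbb  ..........bbbbbbb............bbbb
109 bbbbbbbbbbbbbbbbbbbbbbbbbbbbbbbbb  ..........bbbbbbbb..........bbbbb
110 bbbbbbbbbbbbbbbbbbbbbbbbbbbbbbbbb  .........bbbbbbbbbo.........bbbbb
111 bbbbbbbbbbbbbbbbbbbbbbbbbbbbbbbbb  .........bbbbbbbbb#.........bbbbb
112 bbbbbbbbbbbbbbbbbbbbbbbbbbbbbbbbb  .........bbbbbbbbbb.........bbbbb
113 bbbbbbbbbbbbbbbbbbbbbbbbbbbbbbbbb  ........bbbbbbbbbbb.........bbbbb
114 bbbbbbbbbbbbbbbbbbbbbbbbbbbbbbbbb  ........bbbbbbbbbbb.........bbbbb
115 bbbbbbbbbbbbbbbbbbbbbbbbbbbbbbbbb  ........bbbbbbbbbbbb.....b...#bb.
116 bbbbbbbbbbbbbbbbbbbbbbbbbbbbbbbbb  b........bbbbbbbbbbb.........oo..
117 bbbbbbbbbbbbbbbbbbbbbbbbbbbbbbbbb  b........bbbbbbbbbbb.............
118 bbbbbbbbbbbbbbbbbbbbbbbbbbb
[... 1312 characters left out ...]
bbbbbbbb  bbbbb###########bbb####obbbbbbbbb
137 bbbb###############bboo#bbbbbbbbb  bbbbbbb#b#######bbbb##o#bbbbbbbbb
138 bbbb###############booo#bbbbbbbbb  bbbbbbbbbb######bbbbooo#bbbbbbbbb
139 bbbb#############bbbooo#bbbbbbbbb  bbbbbbbbbb######bbbbooo#bbbbbbbbb
140 bbbbo###########bbbboooobbbbbbbbb  bbbbbbbbbb######bbbboooobbbbbbbbb
141 bbbb#o##########bbbbbooobbbbbbbbb  bbbbbbbbbb######bbbbboo#bbbbbbbbb
142 oo####bo########bbbbboobbbbbbbbbb  oo####bbbb######bbbbb#obbbbbbbbbb
143 ooo######o#######bbbbbbbbbbbbbbbb  ooo#############bbbbbbbbbbbbbbbbb
144 oo#######o#######ooooobbbbbbbbbbb  oo###############ooooobbbbbbbbbbb
145 o###############oooooooooooooo#bb  o################ooooooooooooo#bb
```

Request:
drive_tool:
  motion:
    - [[34,0,-0.02,0.12,0],[34,0,-0.02,0.22,0],[18,0,-0.02,0.22,0],[18,0,-0.02,0.22,0],[18,0,-0.02,0.22,0],[18,0,-0.02,0.2,0]]
  squeeze: 50

```text
t: 21.75
tcp_pos: [0.4821, -0.2256, 0.0858]
tool_rot: [0.733, 0.68, -0.0, -0.001]
force: [0.7, -1.1, -14.0]
finger_gap: 0.223
gripper_force: 49.2
```

Request:
drive_tool:
  motion:
    - [[18,-0.15,0.01,-0.01,0],[18,-0.28,0.02,-0.02,0],[18,-0.36,0.03,-0.04,0],[18,-0.4,0.03,-0.05,0]]

```text
t: 22.15
tcp_pos: [0.4809, -0.2338, 0.0866]
tool_rot: [0.734, 0.679, 0.001, -0.005]
force: [3.2, 8.2, -12.3]
finger_gap: 0.224
gripper_force: 49.2
```

Request:
drive_tool:
  motion:
    - [[18,0.18,-0.02,-0.01,0],[18,0.36,-0.03,-0.03,0],[18,0.54,-0.04,-0.05,0],[18,0.7,-0.05,-0.06,0],[18,0.75,-0.05,-0.06,0]]

```text
t: 22.65
tcp_pos: [0.4829, -0.218, 0.0903]
tool_rot: [0.732, 0.681, -0.002, 0.002]
force: [-2.7, -6.9, -7.7]
finger_gap: 0.225
gripper_force: 49.6
```

```bash
python3 st.py;python3 bl.py
```

```text
22.65 [ 0.48290482 -0.21803913  0.09032645] F [-2.74414981 -6.89140068 -7.74392649] tool [-7.03130103 -2.24164724  7.77984463] M [ 0.43545434 -1.65022357 -0.00982471] 0.2252282113553446 49.595752358436584 tiltz [ 7.00899893e-04 -5.50844539e-03 -9.99984583e-01]
shift px -0.0 0.11 0.933
shift px 0.01 0.1 0.943
block mm xy [-0.02  1.46]
```

Request:
drive_tool:
  motion:
    - [[18,-0.18,0.02,-0.01,0],[18,-0.36,0.03,-0.03,0],[18,-0.54,0.04,-0.04,0],[18,-0.68,0.05,-0.05,0],[18,-0.72,0.05,-0.06,0]]

```text
t: 23.2
tcp_pos: [0.4813, -0.2335, 0.0917]
tool_rot: [0.734, 0.679, 0.002, -0.004]
force: [3.6, 9.6, -4.7]
finger_gap: 0.23
gripper_force: 49.9
```

Request:
drive_tool:
  motion:
    - [[18,0.18,-0.02,-0.01,0],[18,0.36,-0.03,-0.03,0],[18,0.54,-0.04,-0.05,0],[18,0.66,-0.05,-0.06,0],[18,0.7,-0.05,-0.06,0]]

```text
t: 23.7
tcp_pos: [0.4831, -0.2188, 0.0945]
tool_rot: [0.732, 0.681, -0.002, 0.003]
force: [-2.8, -7.4, -3.5]
finger_gap: 0.23
gripper_force: 49.9
```

```bash
python3 st.py;python3 bl.py; python3 - <<'E'
from h import *
import glob
F=[cv2.cvtColor(cv2.imread(n),cv2.COLOR_BGR2HSV) for n in sorted(glob.glob("pics/sd*.png"))[-3:]]
for v in range(112,142):
    print(v,"  ".join("".join("#" if (h[v,u,1]<50 and h[v,u,2]>90) else ("b" if h[v,u,1]>50 and 100<h[v,u,0]<130 else ("." if h[v,u,2]<70 else "o")) for u in range(343,372)) for h in F))
E
```

```text
23.7 [ 0.48309391 -0.2187861   0.09452957] F [-2.82320816 -7.40171419 -3.47040923] tool [-7.56603168 -2.28349882  3.51289272] M [ 0.69484404 -1.67924357 -0.03679344] 0.22990330267716413 49.8592472076416 tiltz [ 0.00142018 -0.00629113 -0.9999792 ]
shift px 0.0 0.11 0.935
shift px 0.05 0.1 0.946
block mm xy [0.05 1.43]
112 .........bbbbbbbbbb.........b  ...........bbbbb.........bbbb  ...........bbbbb.........bbbb
113 ........bbbbbbbbbbb.........b  ...........bbbbb.........bbbb  ...........bbbbb.........bbbb
114 ........bbbbbbbbbbb.........b  ...........bbbbb.........bbbb  ...........bbbbb.........bbbb
115 ........bbbbbbbbbbbb.....b...  ..........bbbbbb.........bbbb  ...........bbbbbb........bbbb
116 b........bbbbbbbbbbb.........  ..........bbbbbb.........bbbb  ..........bbbbbbb......b.bbbb
117 b........bbbbbbbbbbb.........  ..........bbbbbbb........bbbb  bb........bbbbbbb............
118 b........bbbbbbbbb##o........  o.........bbbbbbb........bboo  bb.........bbbbbb............
119 b..o#o...bbbbbbbb####........  bb........#bbbbbb............  bb#........bbbbb#............
120 b..##o...
[... 1398 characters left out ...]
bb############o##...oooooooo
135 bbbb############bbb###..ooboo  bbb############o##...oooooboo  bbb#b##########o##..ooooooboo
136 bbbbb###########bbb####obbbbb  bbb###########oo##...ooo#bbbb  bbbbbb#b######oo##ob#ooo#bbbb
137 bbbbbbb#b#######bbbb##o#bbbbb  bbbb##########oo##.b#oo#bbbbb  bbbbbbbbb#####oo###bboo#bbbbb
138 bbbbbbbbbb######bbbbooo#bbbbb  bbbbb##b######o###obooo#bbbbb  bbbbbbbbb#######b#bb#oo#bbbbb
139 bbbbbbbbbb######bbbbooo#bbbbb  bbbbbbbbb#####o###bbooo#bbbbb  bbbbbbbbb######bbbbbooo#bbbbb
140 bbbbbbbbbb######bbbboooobbbbb  bbbbbbbbb#######bbbboooobbbbb  bbbbbbbbb#######bbbboooobbbbb
141 bbbbbbbbbb######bbbbboo#bbbbb  bbbbbbbbb#######bbbbboo#bbbbb  bbbbbbbbb########bbbboo#bbbbb
```

Request:
drive_tool:
  motion:
    - [[18,-0.18,0.02,-0.01,0],[18,-0.36,0.03,-0.03,0],[18,-0.5,0.04,-0.05,0],[18,-0.6,0.05,-0.06,0],[18,-0.64,0.05,-0.07,0]]

```text
t: 24.25
tcp_pos: [0.4833, -0.236, 0.0959]
tool_rot: [0.734, 0.68, 0.0, 0.001]
force: [0.4, -0.2, -3.2]
finger_gap: 0.225
gripper_force: 49.8
```

Request:
drive_tool:
  motion:
    - [[18,0.16,-0.02,-0.01,0],[18,0.32,-0.03,-0.03,0],[18,0.46,-0.04,-0.05,0],[18,0.54,-0.05,-0.07,0],[18,0.58,-0.05,-0.07,0]]

```text
t: 24.75
tcp_pos: [0.4825, -0.2172, 0.0979]
tool_rot: [0.733, 0.68, 0.0, -0.0]
force: [-0.1, -0.0, -3.6]
finger_gap: 0.227
gripper_force: 49.8
```

```bash
python3 st.py;python3 bl.py
```

```text
24.75 [ 0.482471   -0.21715136  0.09793555] F [-0.14042257 -0.0497683  -3.55056286] tool [-0.06023793 -0.13623743  3.55056373] M [-0.01508556  0.01472686 -0.03017565] 0.22683376984704795 49.79687511920929 tiltz [-1.59788018e-05  2.76842887e-05 -9.99999999e-01]
shift px 0.02 0.11 0.938
shift px 0.08 0.09 0.946
block mm xy [0.04 1.47]
```

Request:
drive_tool:
  motion:
    - [[18,0,0,-0.2,0],[18,0,0,-0.6,0],[18,-0.1,0,-1.1,0],[18,-0.2,0,-1.6,0],[18,-0.3,0,-2.0,0],[18,-0.3,0,-2.2,0],[18,-0.3,0,-2.2,0]]

```text
t: 25.5
tcp_pos: [0.4823, -0.2272, 0.165]
tool_rot: [0.733, 0.68, 0.0, 0.001]
force: [-0.2, -0.8, -3.9]
finger_gap: 0.229
gripper_force: 49.9
```

Request:
drive_tool:
  motion:
    - [[18,0,0,0,0.3],[18,0,0,0,1.0],[18,0,0,0,2.0],[18,0,0,0,3.0],[18,0,0,0,4.0],[18,0,0,0,5.0],[18,0,0,0,6.0],[18,0,0,0,7.0],[18,0,0,0,7.7],[18,0,0,0,8.0]]

```text
t: 26.5
tcp_pos: [0.4812, -0.2262, 0.163]
tool_rot: [0.982, 0.187, -0.001, -0.001]
force: [0.5, -0.0, -3.4]
finger_gap: 0.227
gripper_force: 49.8
```

```bash
python3 st.py;python3 bl.py; python3 - <<'E'
from h import *
from station import manip
import glob
s=manip.sense();t=s["tcp_pos"];cs=manip.camera_model("side");A=axes(s)
f=lambda y,z:proj(cs,t+A[:,0]*y+[0,0,z])
# upright, TCP 19 mm under the boss centre
for n,y,z in(("foot+",.018,-.059),("foot-",-.018,-.059),("flat end top",.039,.029),("flat end bot",.039,.015),("tip",-.063,.024),("boss top",0,.029)):print(n,f(y,z))
h=cv2.cvtColor(cv2.imread(sorted(glob.glob("pics/sd*.png"))[-1]),cv2.COLOR_BGR2HSV)
for v in range(88,150):
    print(v,"".join("#" if (h[v,u,1]<50 and h[v,u,2]>90) else ("b" if h[v,u,1]>50 and 100<h[v,u,0]<130 else ("." if h[v,u,2]<70 else "o")) for u in range(320,400)))
E
```

```text
26.5 [ 0.48118369 -0.22615775  0.16298951] F [ 0.54408864 -0.02139371 -3.39021009] tool [0.50189035 0.2257577  3.38927044] M [ 0.01723127 -0.00715364  0.05465384] 0.22723305534782706 49.800310134887695 tiltz [-0.00165913  0.00136147 -0.9999977 ]
shift px 0.12 0.05 0.982
shift px 0.09 0.05 0.963
block mm xy [-0.62  0.41]
foot+ [348.72069428 129.91268535]
foot- [364.3005815  130.38809401]
flat end top [341.66984602  94.7985094 ]
flat end bot [341.33038734 100.61938807]
tip [388.21320744  98.2744164 ]
boss top [359.56037019  95.32822273]
88 ooooobbboooo...oobbbbbbbbbbbbbbbbbbb.............bbbbbbbbbbbbbbbbbbbbbbbbbbbbbbb
89 ooooobbbboooo..o#bbbbbbbbbbbbbbbbbbb............bbbbbbbbbbbbbbbbbbbbbbbbbbbbbbbb
90 ooooobbbboooo..oobbbbbbbbbbbbbbb#o##........b...bbbbbbbbbbbbbbbbbbbbbbbbbbbbbbbb
91 ooooobbbboooo..oobbbbbbbbbb#oo######............bbbbbbbbbbbbbbbbbbbbbbbbbbbbbbbb
92 booooobbbbooo..o#bbbbbbbb###ooo####o............bbbbbbbbbbbbbbbbbbbbbbbbbbbbbbbb
93 booooobbbboooo.obbbbbbbo###########o............bbbbbbbbbbbbbbbbbbbbbbbbbbbbbbbb
94 booooobbbboooobbbbbbbb##############...........bbbbb
[... 3998 characters left out ...]
#ooo#bbbbbbbbbbbbbbb
142 ooooooooooooooooooooooooo####bbbbbbbbbbbbbbb#obbbbbbbbbbbbb#ooooobbbbbbbbbbbbbbb
143 oooooooooooooooooooooooooo######ooo#bbbbbbbbbbbbbbbbbbbbbb#ooooobbbbbbbbbbbbbbbb
144 ooooooooooooooooooooooooo#######oooooooooooobbbbbbbbbbbbboooooobbbbbbbbbbbbbbbbb
145 oooooooooooooooooooooooo############ooooooooooooooooo#bbbooooobbbbbbbbbbbbbbbbbb
146 ooooooooooooooooooooo##################ooooooooooooooooooooooobbbbbbbbbbbbbbbbbb
147 oooooooooooooooooooo######################ooooooooooooooooooooooooooooo#bbbbbbbb
148 ooooooooooooooooooo##########################ooooooooooooooooooooooooooooooooo##
149 ooooooooooooooooooo##############################ooooooooooooooooooooooooooooooo
```

Request:
drive_tool:
  motion:
    - [[18,0,0,0,-0.3],[18,0,0,0,-1.0],[18,0,0,0,-2.0],[18,0,0,0,-3.0],[18,0,0,0,-4.0],[18,0,0,0,-5.0],[18,0,0,0,-6.0],[18,0,0,0,-7.0],[18,0,0,0,-7.7],[18,0,0,0,-8.0]]

```text
t: 27.55
tcp_pos: [0.4813, -0.2263, 0.1632]
tool_rot: [0.732, 0.681, -0.0, -0.001]
force: [0.1, 0.2, -4.2]
finger_gap: 0.224
gripper_force: 49.8
```

Request:
drive_tool:
  motion:
    - [[18,0,0,0,0],[18,0,0,0,0]]

```text
t: 27.75
tcp_pos: [0.4815, -0.2264, 0.1634]
tool_rot: [0.734, 0.68, -0.0, -0.001]
force: [-0.5, -0.5, -3.7]
finger_gap: 0.225
gripper_force: 49.8
```

```bash
python3 st.py;python3 -c "
from h import *
from station import manip
print(units(manip.sense(),(.4826,-.2225,.121)))"; python3 bl.py
```

```text
27.75 [ 0.48148037 -0.22643995  0.16339511] F [-0.51007783 -0.51054646 -3.72825654] tool [-0.55016111 -0.4662426   3.72836083] M [0.02492154 0.03706079 0.04102773] 0.22503777976334016 49.782904386520386 tiltz [-8.94517483e-04  6.84784277e-04 -9.99999365e-01]
[0.13292149 0.02855657 1.41322612]
shift px 0.12 0.04 0.982
shift px 0.13 0.08 0.972
block mm xy [-0.62  0.33]
```

Request:
drive_tool:
  motion:
    - [[18,0.05,0.01,0.15,0],[18,0.13,0.03,0.45,0],[18,0.13,0.03,0.8,0],[18,0.13,0.03,1.1,0],[18,0.13,0.03,1.3,0],[18,0.13,0.03,1.4,0],[18,0.13,0.03,1.4,0],[18,0.13,0.03,1.4,0],[18,0.13,0.03,1.4,0],[18,0.13,0.03,1.4,0]]

```text
t: 28.8
tcp_pos: [0.4832, -0.2231, 0.1222]
tool_rot: [0.733, 0.68, 0.0, 0.0]
force: [0.8, 0.1, -4.0]
finger_gap: 0.227
gripper_force: 49.8
```

```bash
python3 st.py; python3 bl.py; python3 - <<'E'
from h import *
from station import manip
import glob
s=manip.sense();t=s["tcp_pos"];cs=manip.camera_model("side");A=axes(s)
for z in(-.058,):print([proj(cs,t+A[:,0]*(-.005+dy)+A[:,1]*dx+[0,0,z]) for dx in(-.006,.006) for dy in(.018,)])
print("top face edge under",proj(cs,(.4824,-.2275,.038)),s["qd"].max())
h=cv2.cvtColor(cv2.imread(sorted(glob.glob("pics/sd*.png"))[-1]),cv2.COLOR_BGR2HSV)
for v in range(108,162):
    print(v,"".join("#" if (h[v,u,1]<50 and h[v,u,2]>90) else ("b" if h[v,u,1]>50 and 100<h[v,u,0]<130 else ("." if h[v,u,2]<70 else "o")) for u in range(325,385)))
E
```

```text
28.8 [ 0.48320096 -0.22310845  0.12221287] F [ 0.82510668  0.09575829 -4.02649317] tool [0.15987048 0.81236037 4.02704978] M [-0.0184771   0.04411609  0.01714438] 0.22726374781007674 49.80489492416382 tiltz [ 7.39916190e-04 -5.45045619e-04 -9.99999578e-01]
shift px 0.02 0.12 0.965
shift px 0.07 0.14 0.962
block mm xy [-0.26  1.13]
[array([354.09679041, 148.52577319]), array([349.4286946 , 147.12948141])]
top face edge under [354.14525028 153.38273133] 0.0022605868428293217
108 ooooo#bbbbbbbbbbbbbbbb#.......bbbbb#..............bbbbbbbbbb
109 ooooo#bbbbbbbbbbbbbbbbb.o#o...o#####..............bbbbbbbbbb
110 ooooobbbbbbbbbbbbbbbbbo.o##..o######.............obbbbbbbbbb
111 ooooobbbbbbbbbbbbbbbbb..o#o..#######o......bb...obbbbbbbbbbb
112 oooo#bbbbbbbbbbbbbbbbb..o#o.########oo.....bbbbbbbbbbbbbbbbb
113 oooobbbbbbbbbbbbbbbbbbo.##o########o##.....bbbbbbbbbbbbbbbbb
114 oooobbbbbbbbbbbbbbbbbb..###########o##o....bbbbbbbbbbbbbbbbb
115 oooobbbbbbbbbbbbbbbbbb..###########o##.....bbbbbbbbbbbbbbbbb
116 ooobbbbbbbbbbbbbbbbbbb..###########o##.....bbbbbbbbbbbbbbbbb
117 ooobbbbbbbbbbbbbbbbbbb.o#########
[... 2187 characters left out ...]
oooo####################################oooooooooo
152 oooooooooooooo####################o.o##############ooooooooo
153 ooooooooooooo#####################..o##############ooooooooo
154 oooooooooooo######################..o#############oooooooooo
155 ooooooooooo######################o.o##############oooooooooo
156 oooooooooo#######################oo###############oooooooooo
157 ooooooooo######################ooo################oooooooooo
158 oooooooo######################o..o##############oo#ooooooooo
159 ooooooo#######################o.o##############oo##...oooooo
160 oooooo#########################################.###.....oooo
161 ooooo##########################################.o##.....oooo
```

```bash
python3 -c "
from station import manip
print(manip.sign_off())"
```

```text
the job is handed in; nothing more can be done
None
```

The job is handed in at about 29 s: the punch is fully home in the bore and released. The T-stake was rocked free and is held still and upright, about 26 mm above its socket. The rocking was done by sliding the boss sideways in a light grip, because the moves had no tool tilt. The grip slipped up the boss once and was retaken, and the block shifted about 1 mm in the end (up to 2 mm during the swings). The hammer, calliper and tin were never approached, but I did not check them at the end.

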